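# Unbolt the cold frame and hold its lid open at 40 degrees

### The job

Slide the cold frame's bolt by its orange post from the red stop all the way to the green stop, leaving the lid down meanwhile. Then lift the lid with its black bar handle to 40 degrees, level with the red mark on the quadrant, and finish while holding it there with the gripper, because it falls shut if let go. Leave the bolt at the green stop, never swing the lid past 60 degrees, and do not disturb the other things on the bench.

Things in the scene. Friction and masses are not known exactly. Their poses are not given: they have to be found in the camera images.
- coldframe: Fixed wooden cold frame: open box 240 (x) x 340 (y) x 120 (z) mm, seedling pots inside, lid on top. Origin: centre of underside; x points from the front (bolt side) to the hinge side, y left, z up. On its front an aluminium bolt shelf: top at z = 100, x -182 to -120, y -100 to 100 mm, between a red stop block (y = -77) and a green one (y = +77), 12 mm thick, tops at z = 130.
- hinge_mid (a point): Middle of the lid's hinge line, which lies at x = +120, z = 127 mm in the cold frame's frame and runs along its y axis. Axes as the cold frame's.
- green_stop (a point): Face of the green stop block that the bolt's block meets when fully open.
- mark_40 (a point): Middle of the bold red 40 degree mark on the thin aluminium angle quadrant, which stands at the cold frame's right side (y = -182 mm), radius 170 mm about the hinge line, reaching up to z = 280 mm; black ticks at 0, 20 and 60 degrees. At 40 degrees the lid's middle plane points at this mark.
- lid_angle (a joint): Lid angle in rad: 0 shut (flat), growing as the front edge rises; 0.698 is 40 degrees, limit 1.3. The lid weighs 0.4 to 0.7 kg and its hinge is nearly frictionless: it falls shut when let go. At the red end the bolt's tongue lies over a steel tab on the lid's front edge and blocks it; clear once bolt exceeds 0.045.
- lid: The lid, 240 x 340 x 14 mm, white frame with clear pane. Origin: on the hinge line, in the middle plane; axes as the cold frame's when shut, turning with the lid. Its handle is a black round bar, diameter 15 mm, 120 mm long on two 12 mm posts (105 mm clear between), parallel to the hinge, its axis 45 mm above the lid's upper face, near the front edge.
- bar_mid (a point): Middle of the handle bar's axis: 218 mm from the hinge line along the lid and 52 mm off the lid's middle plane (with the lid shut: x = -98, z = 179 mm in the cold frame's frame). Turns with the lid.
- bolt (a joint): Travel of the sliding bolt in m: 0 against the red stop (locked), 0.100 against the green stop (open), sliding towards the cold frame's +y. Stays where it is left; friction about 2 N.
- bolt_post (a point): On the axis of the bolt's upright orange grip post, 25 mm above its foot. Post: diameter 22 mm, 45 mm high, z = 147 to 192 mm and x = -157 mm in the cold frame's frame, on a steel block 36 (x) x 40 (y) x 47 mm that slides on the shelf. Pinch it with the fingers apart along the cold frame's y; along x the lid's bar is in the way.
- spout_cap: Bystander: yellow plastic watering spout cap, 68 mm wide, 55 mm high, loose. Origin: centre of its underside.
- snail: Bystander: ceramic snail figure, 85 x 34 x 75 mm, loose. Origin: centre of its underside.
- saucer: Bystander: green plastic plant saucer, 140 mm across, 22 mm high, loose. Origin: centre of its underside.
- lantern: Bystander: glass storm lantern with dark steel base and hood, 110 mm wide, 215 mm high, loose. Origin: centre of its underside.
- pot: Bystander: empty terracotta pot, 90 mm wide, 80 mm high, loose. Origin: centre of its underside.

How it is judged:
By the outcome, as a careful person would: the job done as asked, in the order asked, and still so for the second after the job is handed in, while the arm keeps its last pose, push and grip.
It also fails if it takes over 53 s, if anything falls off the work surface, if the arm or the gripper's body presses on something with over 40 N, if the wrist force passes 120 N, or if a joint passes its speed limit or range.

### The arm

A 7-joint arm with a two-finger parallel gripper is mounted at the origin on the work surface. World frame = base frame: x ahead of the robot, y to its left, z up, the work surface at z = 0. Lengths are in mm, angles in rad, forces in N, time in s.
With the tool pointing down it reaches from about 400 to 875 mm from the base axis. Payload 4.4 kg.
Tool frame: the origin (TCP) lies where the fingers leave the gripper's body, on its centre line; the fingertips stand 73 mm ahead of it and the grasp point (between the pads) lies 54 mm ahead of it; z points along the fingers, x is the direction in which the jaws open and shut, and the axes are right-handed (so a half turn about z gives the same grasp; the last joint's range is limited). The gripper opens to 85 mm and grips with 20 to 120 N. Pads are 22 mm wide; open, the fingers measure 114 mm over their backs; the gripper's body (76 mm by 85 mm) begins 54 mm behind the grasp point. The pads swing forward as they close: fully open they stand 13 mm farther back than shut.
Start: joints at [1.252, 0.628, 0.038, 1.517, -0.027, 0.996, -0.02], TCP at [162.6, -629.347, 303.913] pointing down, gripper open.
Joint ranges: [-3.06, 3.06], [-0.37, 2.12], [-1.25, 1.32], [0.18, 2.47], [-1.1, 4.24], [0.23, 1.98], [-2.94, 2.94]. Speed limits (rad/s): [2.57, 2.57, 3.14, 3.14, 3.14, 3.14, 3.14].

### API

Orientations are given as a rotation vector (axis times angle).
In Python, from bench import read_state, eyes, close_job gives the robot as it stands.
- The arm moves only by the tool arm_command, never from a script. Its argument "deltas" is one flat list of numbers, 5 for each row, row after row: the closure, from -1 (fully open) to 1 (shut), then the shift along the tool's x, y, z as a fraction of full scale, then the turn about the tool's z as a fraction of full scale. A call has 1 to 20 rows; each row shifts and turns the commanded pose from where the row before left it, along the tool's axes as they then stand; what a row does not reach is not made up. Full scale, the value 1, is 0.05 m for a shift and 8 degrees for a turn. A row lasts 1/10 s, in which the tool goes at most 50 mm and 8.59 degrees, less where a joint would pass 70% of its speed; a pose out of reach is approached as far as the arm can. A call with a number of a shift or a turn outside -1 to 1 is refused whole. A call with a gripper value outside its range is refused whole. The fingers move at their own pace and stop on an object; "force" is the grip in N (left out, the last holds). Time passes only in rows, so rows that do not move let the fingers close. It gives the time, the measured TCP pose, the force and the opening at its end, in the units of the state.
- read_state(): the state, without advancing time (a new reading comes with each control period).
- eyes.camera(name): name is "scene" or "top" or "wrist"; returns the picture (400x640x3 uint8, red, green, blue); there is no depth.
- eyes.camera_model(name): a dict with "intrinsics" (3x3 intrinsics, pixels), "rvec" (rotation vector, rad) and "tvec" (3), from world to camera coordinates, as OpenCV has them. Camera axes: x right, y down, z forward; pixel columns grow to the right and rows downward; lengths in mm; the calibration is good to about 2 mm. The wrist camera is an equidistant fisheye: a pixel r from the principal point sees the ray r / f radians off the axis. A picture is of the moment at which its call begins: read the wrist's pose just before it. camera_model takes no time and is no camera call; for the wrist camera it gives the pose at the moment of the call.
- close_job(): hands the job in, once; it reports no verdict.
The state is a dict: "t": time; "q": joint angles; "qvel": joint speeds; "joint_efforts": joint torques, N m; "ee_pos": TCP position; "ee_rot": TCP orientation; "force": force on the tool from outside, world axes, zero at the start; "torque": the same for the moment, N m; "width": finger opening in mm.
Only numpy, scipy, OpenCV 4.12 (cv2) and the standard library are available. Lean on these libraries where they do the work, as an engineer would, in place of code of your own. Each camera call takes 0.05 s, during which the arm holds its last target. There are 200 camera calls.

## Working session

There is one attempt and no reset: what is moved stays moved. The work goes in short steps, Python scripts to look and compute and a tool call to move; the robot and the scene stay as the last step left them, time stands still between calls to the robot, and variables do not carry over. Pictures are saved under pics/ and viewed, about 8 in all and at most 12, crops included, and the job is handed in when it is done.

Besides the shell and the picture viewer there is one more tool, called after "Call:" by a JSON object that holds its "fn" and its "kwargs". arm_command: Moves the arm, as the interface text tells. Its arguments: {"type":"object","properties":{"deltas":{"type":"array"},"force":{"type":"number"}},"required":["deltas"]}

```bash
ls; mkdir -p pics
python3 - <<'E'
from bench import read_state, eyes
import cv2
s=read_state();print(s)
for n in("scene","top"):
    cv2.imwrite(f"pics/{n}0.png",cv2.cvtColor(eyes.camera(n),cv2.COLOR_RGB2BGR)); print(eyes.camera_model(n))
E
```

```text
pics
{'t': 0.0, 'q': array([ 1.25217803,  0.62934575,  0.03844102,  1.51836531, -0.02700066,
        0.99630145, -0.01999151]), 'qvel': array([ 3.77002600e-04,  8.53544208e-04,  4.05198111e-04, -8.58927635e-04,
        2.62925846e-04,  3.31600931e-04,  7.10427738e-06]), 'joint_efforts': array([-2.82457968e-04, -5.63406730e+01,  1.22636531e+00, -1.93445492e+01,
        1.10581471e-02,  1.04657272e-02,  2.28264162e-05]), 'ee_pos': array([ 162.4955429, -628.8580872,  302.9900456]), 'ee_rot': array([-2.48288209e+00,  1.92294024e+00,  2.38395676e-03]), 'force': array([-0.45390643,  0.22699305, -0.26825407]), 'torque': array([-0.01596106,  0.00209256, -0.01231797]), 'width': 85.37094458635403}
{'intrinsics': array([[511.26602794,   0.        , 318.65425624],
       [  0.        , 511.26602794, 198.78919491],
       [  0.        ,   0.        ,   1.        ]]), 'rvec': array([ 1.70368008,  2.06513681, -0.65442976]), 'tvec': array([  95.18819484, -345.64078238, 2057.84747578])}
{'intrinsics': array([[497.4244262 ,   0.        , 314.16382377],
       [  0.        , 497.4244262 , 206.97381329],
       [  0.        ,   0.        ,   1.        ]]), 'rvec': array([ 2.20857854, -2.1566253 ,  0.09578696]), 'tvec': array([ -24.32211333,  585.56054563, 1859.10970346])}
```

View pics/scene0.png

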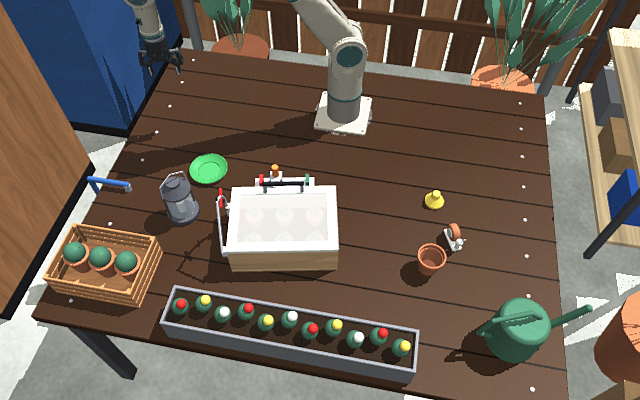

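View pics/top0.png

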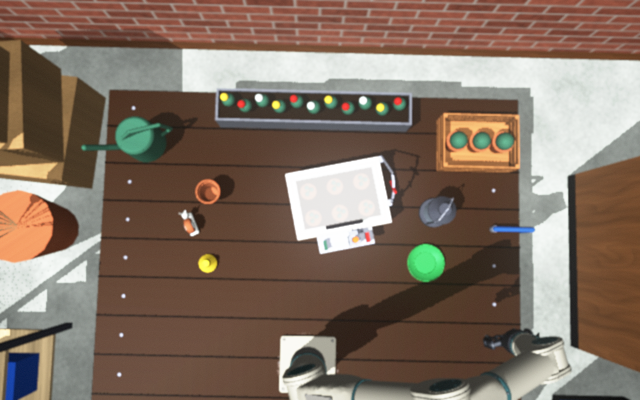

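The frame sits at the middle: in the top picture the lid spans about (285,155)-(395,240), the orange post is near (355,237). In the scene picture the post is near (275,172), bar (284,184). I'm enlarging both.

Run:
```python
import cv2
a=cv2.imread("pics/top0.png")[150:260,280:410];cv2.imwrite("pics/topc.png",cv2.resize(a,None,fx=5,fy=5,interpolation=cv2.INTER_CUBIC))
a=cv2.imread("pics/scene0.png")[155:275,205:345];cv2.imwrite("pics/scenec.png",cv2.resize(a,None,fx=5,fy=5,interpolation=cv2.INTER_CUBIC))
```

```text
(no output)
```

View pics/topc.png

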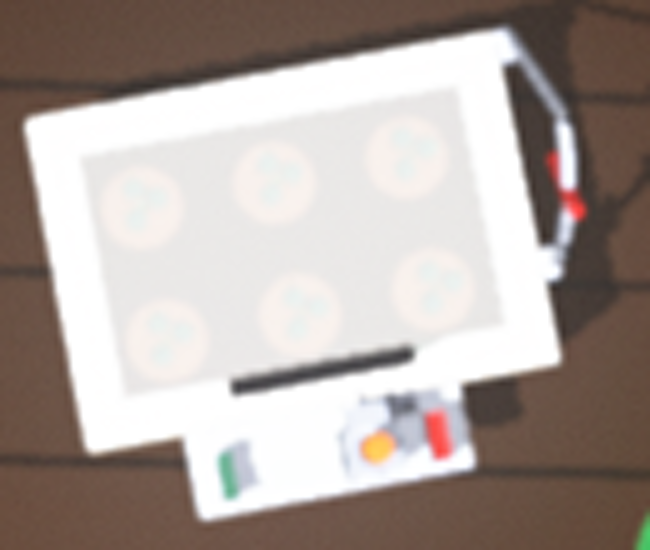

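View pics/scenec.png

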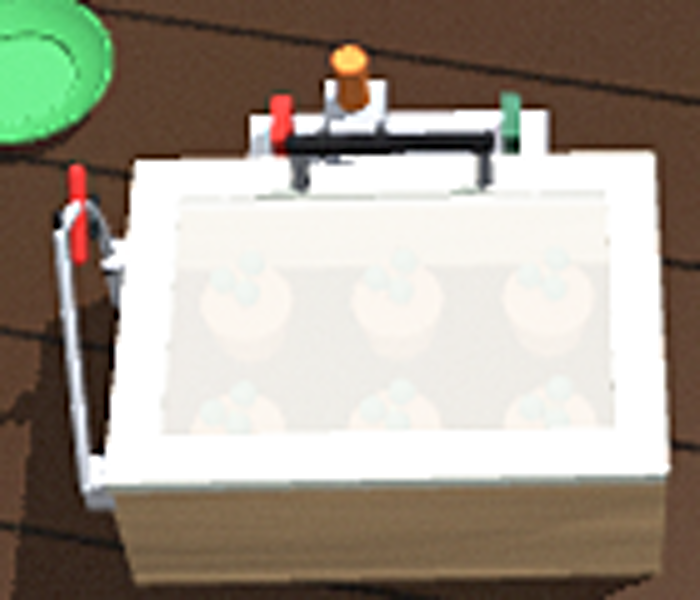

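```bash
cat > h.py <<'E'
import numpy as np, cv2
from scipy.optimize import least_squares
from scipy.spatial.transform import Rotation as R
from bench import read_state, eyes
M={n:eyes.camera_model(n) for n in("scene","top")}
def proj(n,P):
    m=M[n];return cv2.projectPoints(np.array(P,float).reshape(-1,3),m["rvec"],m["tvec"],m["intrinsics"],None)[0][:,0]
def tri(ps,pt):
    return least_squares(lambda X:np.r_[(proj("scene",X)-ps)[0],(proj("top",X)-pt)[0]],[600,0,150])
def rz(a): return R.from_euler("z",a).as_matrix()
E
cat > fit.py <<'E'
from h import *
T=lambda l:(np.array(l,float)+.5)/5-.5+[280,150]
S=lambda l:(np.array(l,float)+.5)/5-.5+[205,155]
loc=np.array([[120,170,134],[120,-170,134],[-120,-170,134],[-120,170,134],[-98,60,179],[-98,-60,179]])
t=T([[25,120],[510,28],[560,362],[92,453],[233,386],[413,354]])
s=S([[668,475],[103,490],[135,160],[655,153],[493,141],[283,143]])
f=lambda p:np.r_[proj("top",loc@rz(p[3]).T+p[:3])-t,proj("scene",loc@rz(p[3]).T+p[:3])-s].ravel()
r=least_squares(f,[650,0,0,.2],loss="soft_l1");print(r.x);print(r.fun.reshape(-1,2).round(1).tolist())
print("post top",tri(S([350,55]),T([377,443])).x)
print("bar mid",tri(S([388,142]),T([323,370])).x)
p=r.x;W=lambda l:rz(p[3])@l+p[:3]
print("model post top",W([-157,-37,192]),"bar",W([-98,0,179]))
X=tri(S([350,55]),T([377,443])).x;print("post local",rz(p[3]).T@(X-p[:3]))
for n,a,b in(("lantern",(178,200),(436,211)),): print(n,tri(a,b).x)
E
python3 fit.py
```

```text
[ 6.13709412e+02 -9.42489418e+01 -1.33531493e+00  2.12056378e-01]
[[0.5, -0.2], [-3.6, 0.8], [-0.3, -0.6], [-0.5, -0.9], [1.0, 0.1], [-1.1, 0.0], [-0.3, -0.7], [0.0, -1.6], [-0.2, 0.4], [-0.8, -0.0], [-2.2, 0.1], [2.2, 0.3]]
post top [ 467.9251213  -151.14284803  197.69422802]
bar mid [ 518.01000689 -114.90247312  178.92956747]
model post top [ 468.0135987  -163.46404176  190.66468507] bar [ 517.90459461 -114.8750664   177.66468507]
post local [-154.49324575  -24.93617696  199.02954294]
lantern [ 578.97010543 -463.43356235   74.91673613]
```

```bash
cat >> h.py <<'E'
def tool(): s=read_state(); return s, R.from_rotvec(s["ee_rot"]).as_matrix()
def plan(target,yaw=None):
    s,A=tool(); d=A.T@(np.array(target)-s["ee_pos"]); print("pos",s["ee_pos"].round(1),"t",round(s["t"],2),"w",round(s["width"],1),"F",s["force"].round(1),"q",s["q"].round(2))
    print("tool axes\n",A.round(3),"\nshift mm in tool",d.round(1))
    if yaw is not None:
        c=np.degrees(np.arctan2(A[1,0],A[0,0])); w=(np.degrees(yaw)-c+90)%180-90
        print("tool x yaw",c.round(1),"turn about tool z deg (down: sign flipped)",(-w).round(2))
E
python3 - <<'E'
from h import *
plan([440,-140,330],.212+np.pi/2)
m=eyes.camera_model("wrist");s,A=tool();Rc=cv2.Rodrigues(m["rvec"])[0];print("cam pos in tool",A.T@(-Rc.T@m["tvec"]-s["ee_pos"]));print("cam axis in tool",A.T@Rc.T, m["intrinsics"])
E
```

```text
pos [ 162.5 -628.9  303.1] t 0.1 w 85.5 F [-0.4 -0.4 -0.2] q [ 1.25  0.63  0.04  1.52 -0.03  1.   -0.02]
tool axes
 [[ 0.25  -0.968 -0.   ]
 [-0.968 -0.25   0.002]
 [-0.002  0.    -1.   ]] 
shift mm in tool [-404.  -391.   -26.2]
tool x yaw -75.5 turn about tool z deg (down: sign flipped) 2.34
cam pos in tool [ -0.18830648 -85.04388423 -69.96169964]
cam axis in tool [[ 9.99999701e-01 -1.23150560e-04 -7.63451158e-04]
 [ 3.65696112e-04  9.45183884e-01  3.26538345e-01]
 [ 6.81388351e-04 -3.26538527e-01  9.45183647e-01]] [[309.70691629   0.         318.8297797 ]
 [  0.         309.70691629 193.87898165]
 [  0.           0.           1.        ]]
```

Call:
{"fn": "arm_command", "kwargs": {"deltas": [-1, -0.25, -0.24, -0.04, 0, -1, -0.5, -0.49, -0.04, 0, -1, -0.5, -0.49, -0.04, 0, -1, -0.5, -0.49, -0.04, 0, -1, -0.5, -0.49, -0.04, 0, -1, -0.5, -0.49, -0.04, 0, -1, -0.5, -0.49, -0.04, 0, -1, -0.5, -0.49, -0.04, 0, -1, -0.5, -0.49, -0.04, 0, -1, -0.5, -0.49, -0.04, 0, -1, -0.5, -0.49, -0.04, 0, -1, -0.5, -0.49, -0.04, 0, -1, -0.5, -0.49, 0, 0, -1, -0.5, -0.49, 0, 0, -1, -0.5, -0.49, 0, 0, -1, -0.5, -0.49, 0, 0, -1, -0.3, -0.24, 0, 0, -1, 0, 0, 0, 0.29, -1, 0, 0, 0, 0]}}

```text
t: 2.0
ee_pos: [441.0, -141.0, 327.7]
ee_rot: [2.446, -1.971, -0.001]
force: [-0.6, -0.9, -1.0]
width: 85.4
```

Run:
```python
from h import *
import pickle
plan([468,-155,228],.212+np.pi/2)
m=eyes.camera_model("wrist");im=eyes.camera("wrist");pickle.dump(m,open("w1.pkl","wb"))
cv2.imwrite("pics/w1.png",cv2.cvtColor(im,cv2.COLOR_RGB2BGR))
```

```text
pos [ 441.  -141.   327.7] t 2.0 w 85.4 F [-0.6 -0.9 -1. ] q [ 0.28  0.33 -0.05  1.99  0.02  0.82 -1.13]
tool axes
 [[ 0.212 -0.977 -0.001]
 [-0.977 -0.212  0.   ]
 [-0.     0.001 -1.   ]] 
shift mm in tool [ 19.4 -23.5  99.6]
tool x yaw -77.7 turn about tool z deg (down: sign flipped) 0.11
```

View pics/w1.png

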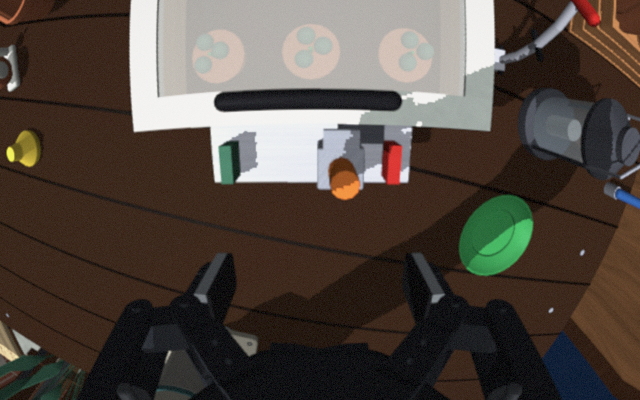

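The wrist picture shows the post's top near (345,190), its foot (345,163), the bar from (222,101) to (395,101), the red stop (391,162), the green stop (230,162). There is a gap between block and red stop, so the bolt is already partly along.

```bash
cat >> h.py <<'E'
def wproj(m,P):
    K=m["intrinsics"];c=(cv2.Rodrigues(m["rvec"])[0]@np.array(P,float).reshape(-1,3).T).T+np.ravel(m["tvec"])
    r=np.hypot(c[:,0],c[:,1]);th=np.arctan2(r,c[:,2]);return np.c_[K[0,2]+K[0,0]*th*c[:,0]/r,K[1,2]+K[1,1]*th*c[:,1]/r]
E
cat > fit2.py <<'E'
from h import *
import pickle
m=pickle.load(open("w1.pkl","rb"))
T=lambda l:(np.array(l,float)+.5)/5-.5+[280,150]
S=lambda l:(np.array(l,float)+.5)/5-.5+[205,155]
def tri3(s,t,w):
    r=least_squares(lambda X:np.r_[(proj("scene",X)-S(s))[0],(proj("top",X)-T(t))[0],(wproj(m,X)-w)[0]],[500,-100,180]);return r.x,r.fun.round(1)
for n,a in(("post top",([350,55],[377,443],[345,190])),("bar L",([493,141],[233,386],[218,101])),("bar R",([283,143],[413,354],[398,101])),
 ):
    X,f=tri3(*a);print(n,X.round(1),f)
    W=tri3
p=np.array([613.7,-94.2,0,.212])
W=lambda l:np.atleast_2d(l)@rz(p[3]).T+p[:3]
L=[[-157,-25,192],[-98,60,179],[-98,-60,179],[-120,170,134],[-120,-170,134],[-182,100,100],[-182,-100,100],[-160,77,130],[-160,-77,130]]
print(wproj(m,W(L)).round(0).tolist())
E
python3 fit2.py
```

```text
post top [ 463.4 -153.8  197.8] [-0.6 -1.2  0.6  1.4 -0.2 -0.5]
bar L [503.7 -51.8 176.4] [-0.7  0.1 -0.3  0.5 -0.1 -0.1]
bar R [ 530.3 -179.1  177.6] [ 0.5  0.   0.5  0.1  0.  -0. ]
[[342.0, 183.0], [223.0, 100.0], [391.0, 99.0], [133.0, 130.0], [490.0, 129.0], [214.0, 180.0], [407.0, 181.0], [225.0, 167.0], [394.0, 167.0]]
```

Call:
{"fn": "arm_command", "kwargs": {"deltas": [-1, 0.18, -0.21, 0, 0, -1, 0.18, -0.21, 0, 0.01, -1, 0, 0, 0.39, 0, -1, 0, 0, 0.39, 0, -1, 0, 0, 0.39, 0, -1, 0, 0, 0.39, 0, -1, 0, 0, 0.39, 0, -1, 0, 0, 0, 0, 1, 0, 0, 0, 0, 1, 0, 0, 0, 0, 1, 0, 0, 0, 0, 1, 0, 0, 0, 0, 1, 0, 0, 0, 0, 1, 0, 0, 0, 0, 1, 0, 0, 0, 0, 1, 0, 0, 0, 0], "force": 40}}

```text
t: 3.65
ee_pos: [465.6, -155.0, 231.2]
ee_rot: [-2.443, 1.975, -0.002]
force: [-0.7, 0.5, 6.4]
width: 21.1
```

Call:
{"fn": "arm_command", "kwargs": {"deltas": [1, -0.1, 0, 0, 0, 1, -0.2, 0, 0, 0, 1, -0.2, 0, 0, 0, 1, -0.2, 0, 0, 0, 1, -0.2, 0, 0, 0, 1, -0.2, 0, 0, 0, 1, -0.2, 0, 0, 0, 1, -0.1, 0, 0, 0, 1, -0.06, 0, 0, 0, 1, 0, 0, 0, 0]}}

```text
t: 4.65
ee_pos: [450.2, -83.3, 231.1]
ee_rot: [-2.443, 1.975, -0.002]
force: [-1.0, -0.4, 7.3]
width: 21.0
```

Call:
{"fn": "arm_command", "kwargs": {"deltas": [1, -0.04, 0, 0, 0, 1, -0.04, 0, 0, 0, 1, 0, 0, 0, 0]}}

```text
t: 4.95
ee_pos: [449.5, -79.9, 231.1]
ee_rot: [-2.443, 1.975, -0.002]
force: [-0.5, -1.0, 7.0]
width: 20.9
```

Call:
{"fn": "arm_command", "kwargs": {"deltas": [1, -0.04, 0, 0, 0, 1, -0.04, 0, 0, 0, 1, 0, 0, 0, 0]}}

```text
t: 5.25
ee_pos: [449.1, -78.5, 231.2]
ee_rot: [2.44, -1.977, 0.007]
force: [1.5, -8.6, 3.9]
width: 21.1
```

Run:
```python
from h import *
plan([450,-80,231],.212+np.pi/2)
cv2.imwrite("pics/w2.png",cv2.cvtColor(eyes.camera("wrist"),cv2.COLOR_RGB2BGR))
```

```text
pos [449.1 -78.5 231.2] t 5.25 w 21.1 F [ 1.5 -8.6  3.9] q [ 0.13  0.47 -0.03  2.12  0.03  0.55 -1.28]
tool axes
 [[ 0.208 -0.978  0.003]
 [-0.978 -0.208 -0.004]
 [ 0.004 -0.002 -1.   ]] 
shift mm in tool [ 1.7 -0.5  0.2]
tool x yaw -78.0 turn about tool z deg (down: sign flipped) -0.17
```

View pics/w2.png

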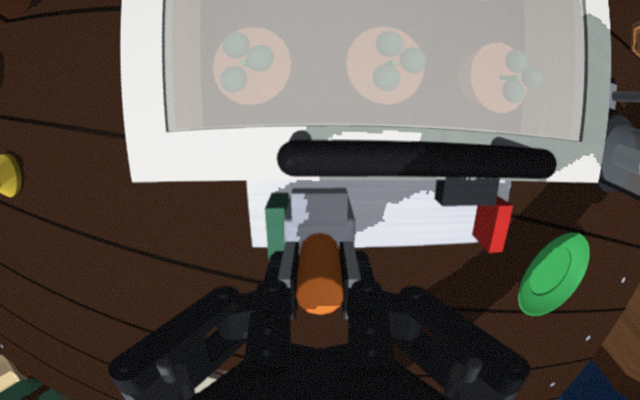

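The block now sits flush against the green stop (contact at column ~287), and the force has risen to 8.6 N. Local post y = 50, as expected. Next I release, rise, and turn for the bar.

Call:
{"fn": "arm_command", "kwargs": {"deltas": [-1, 0, 0, 0, 0, -1, 0, 0, 0, 0, -1, 0, 0, 0, 0, -1, 0, 0, 0, 0, -1, 0, 0, -0.47, 0, -1, 0, 0, -0.47, 0, -1, 0, 0, -0.47, 0, -1, 0.4, -0.39, 0, 0, -1, 0.4, -0.39, 0, 0, -1, 0.4, -0.39, 0, 0, -1, 0, 0, 0, -1, -1, 0, 0, 0, -1, -1, 0, 0, 0, -1, -1, 0, 0, 0, -1, -1, 0, 0, 0, -1, -1, 0, 0, 0, -1, -1, 0, 0, 0, -1, -1, 0, 0, 0, -1, -1, 0, 0, 0, -1, -1, 0, 0, 0, -1]}}

```text
t: 7.3
ee_pos: [518.0, -121.8, 300.7]
ee_rot: [-3.141, -0.067, 0.001]
force: [0.4, -0.4, -0.1]
width: 85.4
```

Call:
{"fn": "arm_command", "kwargs": {"deltas": [-1, 0, 0, 0, -1, -1, 0, 0, 0, -0.27, -1, 0, 0, 0, 0]}}

```text
t: 7.6
ee_pos: [517.9, -122.0, 300.7]
ee_rot: [-3.123, -0.335, 0.001]
force: [-0.0, -0.9, 0.0]
width: 85.6
```

Run:
```python
from h import *
plan([519,-125,231.5],.212)
m=eyes.camera_model("wrist")
cv2.imwrite("pics/w3.png",cv2.cvtColor(eyes.camera("wrist"),cv2.COLOR_RGB2BGR))
print("pred bar ends",wproj(m,[[504.7,-55.8,178],[530,-173,178]]).round(0))
p=np.array([613.7,-94.2,0]);print("pred post top",wproj(m,rz(.212)@[-157,50,192]+p))
```

```text
pos [ 517.9 -122.   300.7] t 7.6 w 85.6 F [-0.  -0.9  0. ] q [ 0.49  0.5  -0.46  1.84  0.28  0.87  0.11]
tool axes
 [[ 0.977  0.212 -0.001]
 [ 0.212 -0.977  0.   ]
 [-0.    -0.001 -1.   ]] 
shift mm in tool [ 0.4  3.2 69.2]
tool x yaw 12.2 turn about tool z deg (down: sign flipped) 0.1
pred bar ends [[319. 118.]
 [319. 283.]]
pred post top [[221.92040162 140.07355951]]
```

View pics/w3.png

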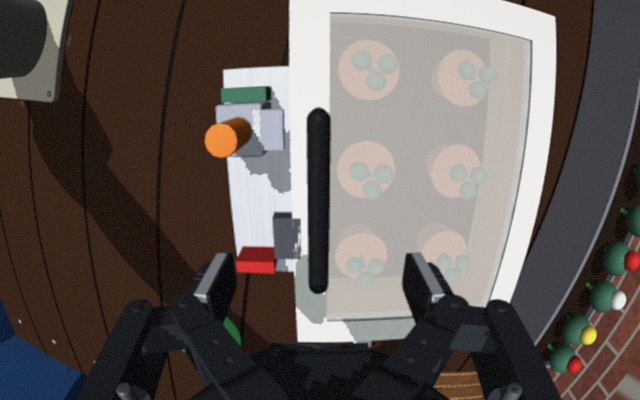

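The bolt block touches the green stop (block (245,130), stop (247,95)) and the bar lies at column 319, centred between the fingers. I'm lowering and gripping.

Call:
{"fn": "arm_command", "kwargs": {"deltas": [-1, 0, 0.06, 0.2, 0, -1, 0, 0, 0.4, 0, -1, 0, 0, 0.4, 0, -1, 0, 0, 0.3, 0, -1, 0, 0, 0.08, 0, -1, 0, 0, 0, 0, 1, 0, 0, 0, 0, 1, 0, 0, 0, 0, 1, 0, 0, 0, 0, 1, 0, 0, 0, 0, 1, 0, 0, 0, 0, 1, 0, 0, 0, 0, 1, 0, 0, 0, 0, 1, 0, 0, 0, 0], "force": 40}}

```text
t: 9.05
ee_pos: [518.2, -125.3, 232.3]
ee_rot: [3.123, 0.334, -0.002]
force: [-2.8, -0.7, 6.0]
width: 13.7
```

Run:
```python
from h import *
s,A=tool();plan(s["ee_pos"],.212)
a0=np.arctan2(52,218);r=np.hypot(52,218)
th=np.radians([0,2,5,10,15,20,25,30,35,40]);x=r*(np.cos(a0)-np.cos(a0+th));z=r*(np.sin(a0+th)-np.sin(a0))
print(np.c_[np.degrees(th),x,z,np.r_[0,np.diff(x)]/50,np.r_[0,-np.diff(z)]/50].round(3))
```

```text
pos [ 518.2 -125.3  232.3] t 9.05 w 13.7 F [-2.8 -0.7  6. ] q [ 0.46  0.59 -0.41  1.91  0.34  0.72  0.06]
tool axes
 [[ 0.977  0.212 -0.001]
 [ 0.212 -0.977 -0.001]
 [-0.001  0.    -1.   ]] 
shift mm in tool [0. 0. 0.]
tool x yaw 12.2 turn about tool z deg (down: sign flipped) 0.08
[[ 0.00000e+00  0.00000e+00  0.00000e+00  0.00000e+00  0.00000e+00]
 [ 2.00000e+00  1.94800e+00  7.57600e+00  3.90000e-02 -1.52000e-01]
 [ 5.00000e+00  5.36200e+00  1.88020e+01  6.80000e-02 -2.25000e-01]
 [ 1.00000e+01  1.23420e+01  3.70650e+01  1.40000e-01 -3.65000e-01]
 [ 1.50000e+01  2.08870e+01  5.46510e+01  1.71000e-01 -3.52000e-01]
 [ 2.00000e+01  3.09320e+01  7.14240e+01  2.01000e-01 -3.35000e-01]
 [ 2.50000e+01  4.24010e+01  8.72590e+01  2.29000e-01 -3.17000e-01]
 [ 3.00000e+01  5.52060e+01  1.02033e+02  2.56000e-01 -2.95000e-01]
 [ 3.50000e+01  6.92510e+01  1.15636e+02  2.81000e-01 -2.72000e-01]
 [ 4.00000e+01  8.44270e+01  1.27962e+02  3.04000e-01 -2.47000e-01]]
```

Call:
{"fn": "arm_command", "kwargs": {"deltas": [1, 0.02, 0, -0.08, 0, 1, 0.02, 0, -0.08, 0, 1, 0.035, 0, -0.11, 0, 1, 0.035, 0, -0.11, 0, 1, 0.07, 0, -0.18, 0, 1, 0.07, 0, -0.18, 0, 1, 0, 0, 0, 0]}}

```text
t: 9.75
ee_pos: [530.1, -122.7, 270.2]
ee_rot: [3.123, 0.334, -0.004]
force: [-6.4, -1.9, -3.5]
width: 13.7
```

Call:
{"fn": "arm_command", "kwargs": {"deltas": [1, 0.085, 0, -0.18, 0, 1, 0.085, 0, -0.175, 0, 1, 0.1, 0, -0.17, 0, 1, 0.1, 0, -0.165, 0, 1, 0.115, 0, -0.16, 0, 1, 0.115, 0, -0.16, 0, 1, 0.128, 0, -0.15, 0, 1, 0.128, 0, -0.145, 0, 1, 0.14, 0, -0.135, 0, 1, 0.14, 0, -0.135, 0, 1, 0, 0, 0, 0]}}

```text
t: 10.85
ee_pos: [584.3, -111.0, 350.3]
ee_rot: [3.122, 0.334, -0.009]
force: [-13.2, -2.8, 9.1]
width: 13.5
```

```bash
cat > chk.py <<'E'
from h import *
import sys
s,A=tool();plan(s["ee_pos"],.212)
d=s["ee_pos"]-[518.2,-125.3,232.3];a0=np.arctan2(52,218)
dx=d[0]*.9777+d[1]*.2104
print("d",dx,d[2],"angle",np.degrees(np.arctan2(52+d[2],218-dx)-a0),"r",np.hypot(52+d[2],218-dx))
k=sys.argv[1]
for n in("scene",):
    a=cv2.cvtColor(eyes.camera(n),cv2.COLOR_RGB2BGR)[130:250,195:345];cv2.imwrite(f"pics/{n}{k}.png",cv2.resize(a,None,fx=5,fy=5,interpolation=cv2.INTER_CUBIC))
E
python3 chk.py 4
```

```text
pos [ 584.3 -111.   350.3] t 10.85 w 13.5 F [-13.2  -2.8   9.1] q [ 0.43  0.53 -0.46  1.61  0.26  1.07  0.11]
tool axes
 [[ 0.977  0.212 -0.005]
 [ 0.212 -0.977 -0.003]
 [-0.006  0.001 -1.   ]] 
shift mm in tool [0. 0. 0.]
tool x yaw 12.2 turn about tool z deg (down: sign flipped) 0.07
d 67.68757454678524 118.04710958167914 angle 35.10887811140694 r 226.95780383743548
```

View pics/scene4.png

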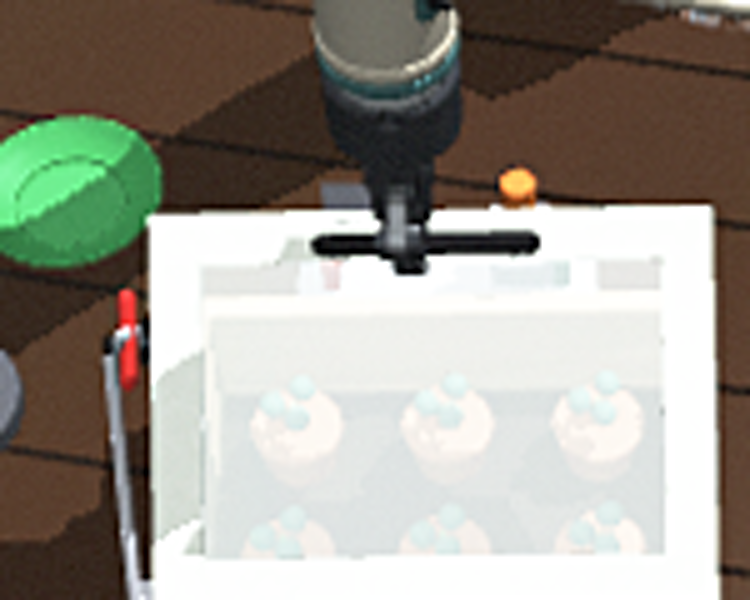

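Lid is up to about 35 deg; the tool carries some inward radial load, so I'm easing outward through the last 5 deg. Then I'll measure the angle from the pictures.

Call:
{"fn": "arm_command", "kwargs": {"deltas": [1, 0.09, 0, -0.1, 0, 1, 0.1, 0, -0.095, 0, 1, 0.09, 0, -0.085, 0, 1, 0, 0, 0, 0, 1, 0, 0, 0, 0]}}

```text
t: 11.4
ee_pos: [599.2, -107.8, 363.9]
ee_rot: [3.122, 0.334, -0.003]
force: [-9.3, -2.0, 6.2]
width: 13.5
```

```bash
sed -i 's/^for n in.*/for n in("scene","top"):/; s/a=cv2.cvt.*\[130:250,195:345\];/c=dict(scene=(120,195),top=(140,275))[n];a=cv2.cvtColor(eyes.camera(n),cv2.COLOR_RGB2BGR)[c[0]:c[0]+118,c[1]:c[1]+150];/' chk.py; python3 chk.py 5
python3 - <<'E'
import cv2,numpy as np
# half-size side by side is too coarse: stack crops of what matters
s=cv2.imread("pics/scene5.png");t=cv2.imread("pics/top5.png")
cv2.imwrite("pics/both5.png",np.vstack([s[120:420],t[150:450]]))
E
```

```text
pos [ 599.2 -107.8  363.9] t 11.4 w 13.5 F [-9.3 -2.   6.2] q [ 0.41  0.54 -0.46  1.55  0.26  1.11  0.11]
tool axes
 [[ 0.977  0.212 -0.001]
 [ 0.212 -0.977 -0.002]
 [-0.002  0.001 -1.   ]] 
shift mm in tool [0. 0. 0.]
tool x yaw 12.2 turn about tool z deg (down: sign flipped) 0.08
d 82.86932131014134 131.63255840008628 angle 40.23537989528487 r 227.99389647037248
```

View pics/both5.png

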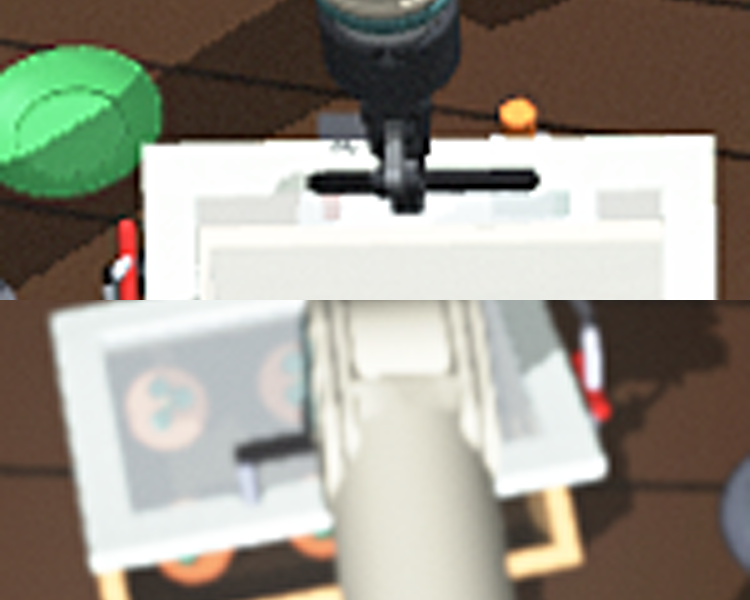

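```bash
cat > ang.py <<'E'
from h import *
S=lambda l:(np.array(l,float)+.5)/5-.5+[195,120]
T=lambda l:(np.array(l,float)+.5)/5-.5+[275,140]
p=np.array([613.7,-94.2,-0.7])
def W(l,y,n,th): 
    d=np.array([-np.cos(th),0,np.sin(th)]);u=np.array([np.sin(th),0,np.cos(th)])
    return rz(.212)@(np.array([120,y,127])+l*d+n*u)+p
def P(th,dy=0):
    return np.array([proj("scene",W(240,-170,7,th))[0],proj("scene",W(240,170,7,th))[0],proj("top",W(240,170,-7,th))[0],proj("top",W(240,-170,-7,th))[0],
     proj("scene",W(218,60,52,th))[0],proj("scene",W(218,-60,52,th))[0],proj("top",W(218,60,52,th))[0]])
obs=np.vstack([S([[143,263],[715,256]]),T([[93,420],[602,333]]),S([[540,300],[310,303]]),T([[237,308]])])
for a in(36,38,40,42,44): r=P(np.radians(a))-obs;print(a,r.round(1).tolist())
r=least_squares(lambda q:(P(q[0])-obs+0).ravel(),[.7],loss="soft_l1");print(np.degrees(r.x))
E
python3 ang.py
```

```text
36 [[0.4, 0.4], [-1.0, -0.1], [0.9, 2.6], [0.1, 0.8], [-2.7, -1.4], [2.2, -1.3], [2.1, 2.3]]
38 [[-0.1, 0.4], [-0.8, -0.1], [0.5, 1.1], [0.1, -0.8], [-2.8, -0.8], [1.9, -0.7], [1.8, 0.3]]
40 [[-0.6, 0.5], [-0.7, 0.0], [0.2, -0.6], [0.2, -2.5], [-2.8, -0.1], [1.6, 0.0], [1.5, -1.7]]
42 [[-1.1, 0.8], [-0.6, 0.2], [-0.2, -2.3], [0.2, -4.3], [-2.9, 0.7], [1.4, 0.8], [1.2, -3.8]]
44 [[-1.6, 1.1], [-0.4, 0.6], [-0.6, -4.0], [0.2, -6.1], [-2.9, 1.6], [1.1, 1.7], [0.8, -5.9]]
[38.61769234]
```

Call:
{"fn": "arm_command", "kwargs": {"deltas": [1, 0.015, 0, -0.03, 0, 1, 0.015, 0, -0.03, 0, 1, 0, 0, 0, 0, 1, 0, 0, 0, 0]}}

```text
t: 11.9
ee_pos: [601.2, -107.3, 365.6]
ee_rot: [3.123, 0.335, -0.001]
force: [-6.3, -2.1, 1.8]
width: 13.4
```

```bash
python3 chk.py 6
python3 - <<'E'
from h import *
w=cv2.cvtColor(eyes.camera("wrist"),cv2.COLOR_RGB2BGR)
t=cv2.imread("pics/top6.png")[130:460]; 
v=np.full((590,800,3),0,np.uint8); v[:330,:750]=t; v[330:,:416]=cv2.resize(w,(416,260)); 
s=cv2.imread("pics/scene6.png")[150:410,60:440]; v[330:,418:798]=s; cv2.imwrite("pics/f6.png",v)
E
```

```text
pos [ 601.2 -107.3  365.6] t 11.9 w 13.4 F [-6.3 -2.1  1.8] q [ 0.41  0.54 -0.46  1.54  0.26  1.12  0.11]
tool axes
 [[ 0.977  0.212 -0.001]
 [ 0.212 -0.977 -0.001]
 [-0.001  0.001 -1.   ]] 
shift mm in tool [0. 0. 0.]
tool x yaw 12.2 turn about tool z deg (down: sign flipped) 0.09
d 84.89559958902983 133.28959426623118 angle 40.89190910164983 r 228.14253253636957
```

View pics/f6.png

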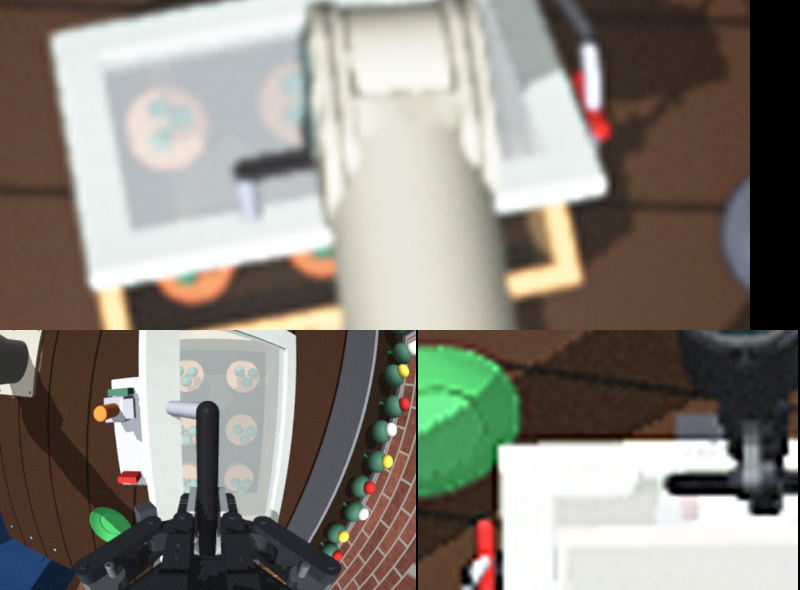

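The bar is held in the jaws and the bolt block is still against the green stop. The lid's front corners are at (92,285) and (605,187), about 1 deg further than before. The angle is 39.4 deg by image and 40.9 by tool position, so I'm handing in.

```bash
python3 -c "
from bench import *
s=read_state();print(s['t'],s['ee_pos'],s['force'],s['width']);print(close_job())"
```

```text
12.05 [ 601.14120499 -107.34406464  365.53830524] [-5.48160629 -2.89921373  1.61608561] 13.546429257972394
the job is handed in; nothing more can be done
None
```

I slid the bolt to the green stop with the lid down. Then I lifted the lid by its bar to about 40 degrees and handed in at t = 12.05 s with the gripper still holding it.

- **Bolt:** it met the green stop with a force rise to about 9 N. The post stood at y = +50 mm in the cold frame's frame, as expected for fully open. The last wrist picture showed it still there.
- **Bolt start:** it began about 25 mm away from the red stop, so it travelled about 77 mm, not 100.
- **Lid angle:** the tool's motion gave 40.9 degrees. The lid edges and bar in the pictures gave about 39.4, a figure adjusted by eye after the last small nudge and not refitted. The two disagree by about 1.5 degrees.
- **Radius:** the measured lift radius was 228 mm against the stated 224, so the bar probably slid a few millimetres in the pads.
- **Forces:** the highest wrist force I read was about 16 N. At hand-in it was about 6 N.
- **Bystanders:** the arm's path stayed clear of them, and none looked moved in the pictures I took. I did not measure their positions before and after.

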